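# Lock the filter basket into the bench suction trap

## Robot

A 6-joint arm with a two-finger parallel gripper is mounted at the origin on the work surface. World frame = base frame: x ahead of the robot, y to its left, z up, the work surface at z = 0. Lengths are in mm, angles in degrees, forces in N, time in s.
With the tool pointing down it reaches from about 300 to 850 mm from the base axis. Payload 4.2 kg.
Tool frame: the origin (TCP) lies at the very end of the fingers, on their centre line; the grasp point (between the pads) lies 19 mm behind it; z points along the fingers, x is the direction in which the jaws open and shut, and the axes are right-handed (so a half turn about z gives the same grasp; the last joint's range is limited). The gripper opens to 91 mm and grips with 3 to 60 N. Pads are 32 mm wide; open, the fingers measure 118 mm over their backs; the gripper's body (76 mm by 178 mm) begins 60 mm behind the grasp point.
Start: joints at [-66.864, 18.312, 89.639, -0, 72.044, -1.146], TCP at [236.461, -524.147, 213.976] pointing down, gripper open.
Joint ranges: [-177.97, 177.97], [-48.28, 115.42], [12.27, 149.76], [-77.06, 257.06], [2.81, 150.46], [-146.56, 146.56]. Speed limits (degrees/s): [147.25, 147.25, 180, 180, 180, 180].

## Interface

Orientations are given as [roll, pitch, yaw] about the fixed x, y, z axes, in that order (R = Rz(yaw) Ry(pitch) Rx(roll)).
In Python, from workcell import env gives the robot as it stands.
- The arm moves only by the tool servo_tool, never from a script. Its argument "plan" is a list of rows, each a list of 3 entries, a list of its own where there are three numbers: the turn, a rotation vector about the tool's x, y, z in degrees, then the shift along the tool's x, y, z in mm, then the finger opening in mm, from 0 to 91.2. In form: [[[ax, ay, az], [dx, dy, dz], claw], ...]. A call has exactly 10 rows; each row shifts and turns the pose as measured when the row begins, along the tool's axes as they then stand; what a row does not reach is not made up. A row lasts 1/8 s, in which the tool goes at most 62.5 mm and 10.7 degrees, less where a joint would pass 70% of its speed; a pose out of reach is approached as far as the arm can. A call with a gripper value outside its range is refused whole. The fingers move at their own pace and stop on an object; "squeeze" is the grip in N (left out, the last holds). Time passes only in rows, so rows that do not move let the fingers close, or fill a call up. It gives the time, the measured TCP pose, the force and the opening at its end, in the units of the state.
- env.state(): the state, without advancing time (a new reading comes with each control period).
- env.grab_frame(name): name is "scene" or "top"; returns a dict with "pixels" (400x640x3 uint8, red, green, blue), "intrinsics" (3x3 intrinsics, pixels), "eye" and "attitude" of the camera in the world. Camera axes: x right, y up, looking along -z (the intrinsics and any distortion apply to the point x, -y, -z); pixel columns grow to the right and rows downward; lengths in mm; the calibration is good to about 2 mm. A picture is of the moment at which its call begins. There is no depth.
- env.job_done(): hands the job in, once; it reports no verdict.
The state is a dict: "time_s": time; "qpos": joint angles; "qvel": joint speeds; "effort": joint torques, N m; "ee_pos": TCP position; "ee_rot": TCP orientation; "force": force on the tool from outside, world axes, zero at the start; "torque": the same for the moment, N m; "gripper_width": finger opening in mm.
Only numpy, scipy, OpenCV 4.12 (cv2) and the standard library are available. Lean on these libraries where they do the work, as an engineer would, in place of code of your own. Each camera call takes 0.05 s, during which the arm holds its last target.

## Task

Put the filter basket that has two lugs into the round suction trap: lower it in with its lugs beside the two hooks, then twist it clockwise (seen from above) until both lugs are under the hooks and drop into the notches there, and let go. Leave the plain-rimmed spare basket standing where it is.

Things in the scene. Friction and masses are not known exactly. Their poses are not given: they have to be found in the camera images.
- basket: Steel cup, 60 mm wide at foot, 68 at rim, 53 tall, 0.15-0.31 kg. A bar along its x over the mouth, 104 long, 10 wide, z 45-53 mm, sticks out 18 mm each side: the two lugs. On it a grey grip fin 50 long (x), 12 thick (y), z 53-93: grip across y from above. Origin: centre of underside, z up; a half turn changes nothing. Starts upright on the bench left or right of the trap, yaw -0.6 to 0.9.
- spare: Bystander: spare basket, same cup, fin, origin and axes, but no lugs (its bar ends inside the rim). Stands upright on the other side of the trap; must not move more than 30 mm.
- trap: Round housing fixed on the bench, 132 mm across, foot 156; origin: centre of underside, z up; yaw -0.5 to 0.5. Well 80 mm wide, floor z 10. Flat ledge round it at z 75 (lugs on it: basket origin 30 mm above this one). Two dark hooks on the ring, centred on its +x and -x. Lower the basket with its x 40-90 deg anticlockwise (from above) of this x, 55 is good; keep its origin 31-41 mm up while turning clockwise.
- notch (a point): Floor centre of the notch under the trap's +x hook (at x 50, z 65 mm on the trap); the -x hook is the same, half a turn on. The notch is 10 mm deep in the ledge, spans 20 deg either side of this point. Hook roof above it: z 95-101, from 42 mm off the axis outward. Its anticlockwise side is open for the lug; a stop shuts the clockwise side at 20-28 deg. Lugs in: basket origin 20 mm above the trap's.

How it is judged:
By the outcome, as a careful person would: the job done as asked, in the order asked, and still so for the second after the job is handed in, with the robot touching nothing.
It also fails if it takes over 45 s, if anything falls off the work surface, if the arm or the gripper's body presses on something with over 40 N, if the wrist force passes 120 N, or if a joint passes its speed limit or range.

## Working session

There is one attempt and no reset: what is moved stays moved. The work goes in short steps, Python scripts to look and compute and a tool call to move; the robot and the scene stay as the last step left them, time stands still between calls to the robot, and variables do not carry over. Pictures are saved under pics/ and viewed, and the job is handed in when it is done.

Besides the shell and the picture viewer there is one more tool, called after "Emit:" as name(argument=value, ...) on one line, values as JSON. servo_tool: Moves the arm, as the interface text tells. Its arguments: {"type":"object","properties":{"plan":{"type":"array"},"squeeze":{"type":"number"}},"required":["plan"]}

```bash
mkdir -p pics; ls; python3 - <<'E'
from workcell import env
import cv2
print(env.state())
for n in("scene","top"):
    f=env.grab_frame(n); cv2.imwrite(f"pics/{n}0.png",cv2.cvtColor(f["pixels"],cv2.COLOR_RGB2BGR))
    print(n,f["intrinsics"],f["eye"],f["attitude"],[k for k in f])
E
```

```text
pics
{'time_s': 0.0, 'qpos': array([-6.68655087e+01,  1.83498780e+01,  8.97092392e+01,  3.70648623e-04,
        7.20429238e+01, -1.14440546e+00]), 'qvel': array([ 0.03192173, -0.01498198,  0.03958445, -0.01442764,  0.04720721,
        0.00934318]), 'effort': array([ 1.41969871e-03, -4.12458622e+01, -2.31973171e+01,  7.27877906e-02,
        4.56800626e-02, -1.73515655e-04]), 'ee_pos': array([ 236.23686459, -523.65151877,  213.11876152]), 'ee_rot': array([-1.79997610e+02,  1.02013532e-01, -6.57212157e+01]), 'force': array([ 0.16829706, -0.0866528 , -0.13934004]), 'torque': array([-0.00422769,  0.04071933, -0.00630205]), 'gripper_width': 91.16037586877984}
scene [[519.3530841    0.         318.85818844]
 [  0.         519.3530841  198.45181808]
 [  0.           0.           1.        ]] [1160.71176984 -549.3875588   862.65287129] [46.81784852  0.73470447 45.98766749] ['pixels', 'intrinsics', 'eye', 'attitude']
top [[430.0138822    0.         327.70697418]
 [  0.         430.0138822  203.41674816]
 [  0.           0.           1.        ]] [432.68686476 -15.62473808 858.7678625 ] [  8.72642951   2.90253399 -91.49782616] ['pixels', 'intrinsics', 'eye', 'attitude']
```

View pics/scene0.png

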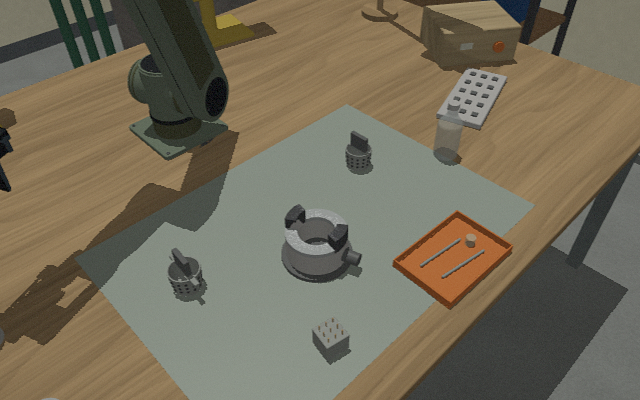

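View pics/top0.png

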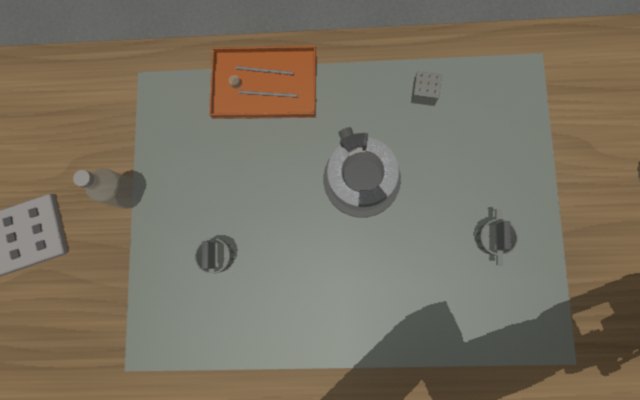

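The lugged basket is at about (497,236) in top and (185,277) in scene. The spare is at (213,255) and the trap at (363,172) in top. I'll zoom in on these.

```bash
python3 - <<'E'
import cv2,numpy as np
t=cv2.imread("pics/top0.png");s=cv2.imread("pics/scene0.png")
def crop(im,cx,cy,r,k): return cv2.resize(im[cy-r:cy+r,cx-r:cx+r],None,fx=k,fy=k,interpolation=cv2.INTER_CUBIC)
a=np.hstack([crop(t,363,176,50,4),crop(t,497,236,50,4)])
b=np.hstack([crop(s,318,245,50,4),crop(s,185,275,50,4)])
o=cv2.convertScaleAbs(np.vstack([a,b])[:,:],alpha=1.6)
cv2.imwrite("pics/z0.png",cv2.resize(o,(600,600)) if 0 else o[:, :][:800]); 
cv2.imwrite("pics/z0a.png",cv2.convertScaleAbs(a,alpha=1.7));cv2.imwrite("pics/z0b.png",cv2.convertScaleAbs(b,alpha=1.7))
E
```

```text
(no output)
```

View pics/z0a.png

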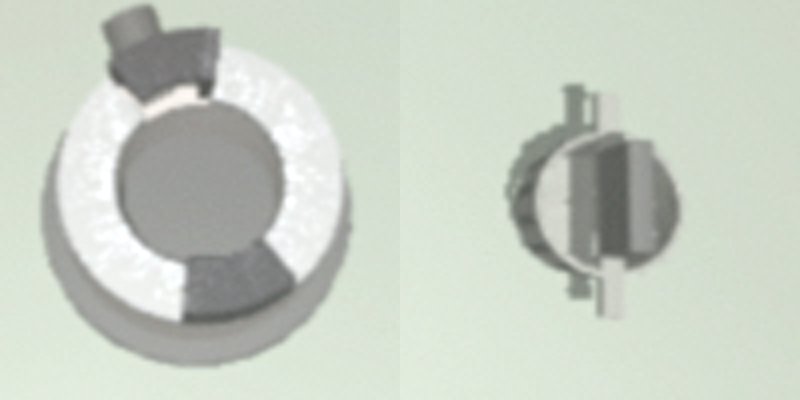

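View pics/z0b.png

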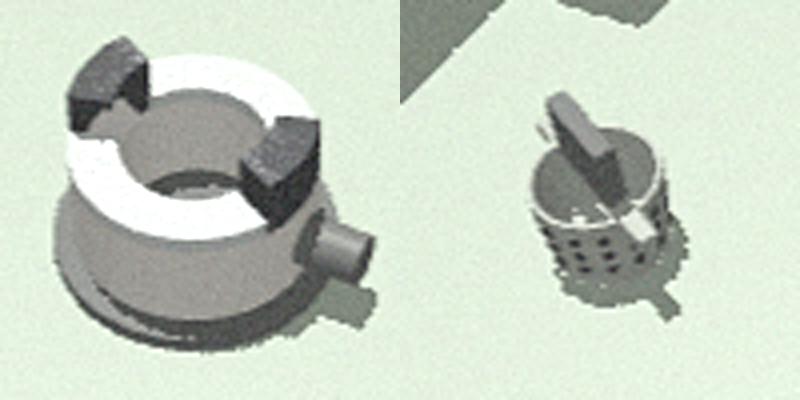

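Top crop: hooks at zoom (165,65) and (240,285), fin top at zoom (643,195), and lug ends at (608,93) and (612,318). Next I'll measure with masks and rays.

```bash
cat > h.py <<'E'
import numpy as np,cv2
from scipy.spatial.transform import Rotation as Ro
from scipy.optimize import least_squares
CAM={'scene':(519.3530841,318.85818844,198.45181808,[1160.71176984,-549.3875588,862.65287129],[46.81784852,0.73470447,45.98766749]),
'top':(430.0138822,327.70697418,203.41674816,[432.68686476,-15.62473808,858.7678625],[8.72642951,2.90253399,-91.49782616])}
def ray(c,p):
    f,cx,cy,e,a=CAM[c];p=np.atleast_2d(p).astype(float)
    d=np.c_[(p[:,0]-cx)/f,-(p[:,1]-cy)/f,-np.ones(len(p))]
    return np.array(e),d@Ro.from_euler('xyz',a,degrees=True).as_matrix().T
def plane(c,p,z):
    e,d=ray(c,p); return e+d*((z-e[2])/d[:,2])[:,None]
def tri(p1,p2):
    e1,d1=ray('top',p1);e2,d2=ray('scene',p2);d1=d1[0];d2=d2[0]
    st=np.linalg.lstsq(np.c_[d1,-d2],e2-e1,rcond=None)[0]
    a=e1+st[0]*d1;b=e2+st[1]*d2
    return (a+b)/2,np.linalg.norm(a-b)
def proj(c,P):
    f,cx,cy,e,a=CAM[c];q=(np.atleast_2d(P)-e)@Ro.from_euler('xyz',a,degrees=True).as_matrix()
    return np.c_[cx+f*q[:,0]/-q[:,2],cy-f*q[:,1]/-q[:,2]]
def circ(P):
    return least_squares(lambda v:np.hypot(P[:,0]-v[0],P[:,1]-v[1])-v[2],[*P[:,:2].mean(0),50],loss='soft_l1').x
E
python3 - <<'E'
from h import *
Z=lambda x,y,ox,oy:np.array([ox+(x+.5)/4-.5,oy+(y+.5)/4-.5])
T=lambda x,y:Z(x,y,313,126); B=lambda x,y:Z(x-400,y,447,186)
TS=lambda x,y:Z(x,y,268,195); BS=lambda x,y:Z(x-400,y,135,225)
print('fin corners')
for n,a,b in [('far-left',B(632,142),BS(548,95)),('far-right',B(653,141),BS(568,92)),('near r',B(654,250),BS(610,150)),('near l',B(632,251),BS(592,160))]:
    print(n,tri(a,b),plane('top',a,93)[0],plane('scene',b,93)[0])
print('lug ends',plane('top',[B(609,93),B(612,318)],53),)
print(tri(B(624,318),BS(658,227)),tri(B(601,318),BS(636,241)))
# ring: bright mask in top
for c,f in(('top',T),('scene',TS)):
    im=cv2.imread(f'pics/{c}0.png')
    g=cv2.cvtColor(im,cv2.COLOR_BGR2GRAY)
    c0=f(200,180).astype(int); print(c,g[c0[1],c0[0]])
    x0,y0=c0
    for row in range(y0-45,y0+46,6): print(row,g[row,x0-50:x0+50:4])
E
```

```text
fin corners
far-left (array([ 499.11738848, -292.22037139,  121.31661316]), np.float64(28.096123697415727)) [ 509.36038715 -289.93078776   93.        ] [ 462.74696752 -292.9646711    93.        ]
far-right (array([ 502.85942221, -291.98706923,  126.43501989]), np.float64(12.203154846917519)) [ 509.51322523 -299.00043509   93.        ] [ 468.0276944  -284.82522117   93.        ]
near r (array([ 473.51024338, -291.92293754,   61.52012005]), np.float64(34.77045861290901)) [ 461.98210393 -295.18229489   93.        ] [ 514.14246791 -290.82959455   93.        ]
near l (array([ 469.03226342, -292.95703311,   49.43740939]), np.float64(19.125336228550772)) [ 461.81828194 -285.76963768   93.        ] [ 513.32005058 -300.47153095   93.        ]
lug ends [[ 536.51201092 -295.79111927   53.        ]
 [ 433.29120925 -288.30197051   53.        ]]
(array([ 455.68717728, -288.60967495,  -16.40129093]), np.float64(70.93179450702146)) (array([ 449.59071921, -290.98066108,  -34.5744912 ]), np.float64(51.985945311341034))
top 92
125 [126 126 126 125 126 125 126 125 126 126 127 126 126 126 126 125 126 126
[... 2656 characters left out ...]
 165 161 150 157 163 156  29
  33  88  50  88 138 138 136]
254 [140 139 136 141  90  86  88  86  86  85  94 141 156 145 107  85  81  90
  89  49  88 109  98  89 139]
260 [137 141 141 140  88  92  88  90  91  88  92  90  94  89  93  91  88  93
  88  52  58  65  73  40 138]
266 [141 138 137 140 142  90  98  91  91  88  89  89  91  84  92  93  91  93
  91  53  51  76  73 143 138]
272 [143 137 138 140 141 145  67  91  47  82  94  92  91  92  92  90  53  45
  47  44  77  79  77  75 140]
278 [139 139 141 137 142 136 139 145  43  62  95  48  53  51  44  43  47  63
  73 127 140 137 140 136 138]
284 [139 140 137 139 141 139 137 139 139 139 138 137 139 143 141 138 140 141
 135 138 139 142 138 139 138]
```

Scene near end is the +x end, so I had the corners swapped. I'll redo those with the right pairs, then measure the trap.

```bash
python3 - <<'E'
from h import *
Z=lambda x,y,ox,oy:np.array([ox+(x+.5)/4-.5,oy+(y+.5)/4-.5])
T=lambda x,y:Z(x,y,313,126); B=lambda x,y:Z(x-400,y,447,186)
TS=lambda x,y:Z(x,y,268,195); BS=lambda x,y:Z(x-400,y,135,225)
for n,a,b in [('+x+y',B(632,142),BS(610,150)),('+x-y',B(653,141),BS(592,160)),('-x-y',B(654,250),BS(548,95)),('-x+y',B(632,251),BS(568,92)),('lug+x-y',B(620,93),BS(636,241)),('lug+x+y',B(598,93),BS(658,227))]:
    P,r=tri(a,b);print(n,P.round(1),round(r,1))
for c,f,ctr in(('top',T,(200,180)),('scene',TS,(195,145))):
    im=cv2.imread(f'pics/{c}0.png');g=cv2.cvtColor(im,cv2.COLOR_BGR2GRAY).astype(np.float32)
    c0=f(*ctr);pts=[]
    for th in np.arange(0,360,4):
        r=np.arange(8,34,.25);xs=c0[0]+r*np.cos(np.radians(th));ys=c0[1]+r*np.sin(np.radians(th))
        v=cv2.remap(g,xs[None].astype(np.float32),ys[None].astype(np.float32),cv2.INTER_LINEAR)[0]
        i=np.argmax(v>118)
        if i>0 and v[:i].min()>60-30*(c=='scene'): pts.append((xs[i],ys[i]))
    P=plane(c,pts,75);v=circ(P);res=np.hypot(P[:,0]-v[0],P[:,1]-v[1])-v[2]
    for _ in range(3):
        k=abs(res)<2; v=circ(P[k]); res=np.hypot(P[:,0]-v[0],P[:,1]-v[1])-v[2]
    print(c,'well',v.round(1),k.sum(),len(P))
    m=((g<82)&(g>64) if c=='top' else (g<81)&(g>57)).astype(np.uint8)
    if c=='top': m=cv2.morphologyEx(m,cv2.MORPH_OPEN,np.ones((3,3)))
    n,l,s,ce=cv2.connectedComponentsWithStats(m)
    for i in range(1,n):
        if s[i,4]>40 and np.hypot(*(ce[i]-c0))<60:
            q=plane(c,ce[i],101)[0]; print(' comp',s[i],ce[i].round(1),q.round(1),'rel',(q[:2]-v[:2]).round(1),np.degrees(np.arctan2(*(q[:2]-v[:2])[::-1])).round(1))
E
```

```text
+x+y [ 510.3 -290.3   89.4] 2.1
+x-y [ 510.1 -299.8   89.7] 1.0
-x-y [ 462.6 -294.    93.8] 2.2
-x+y [ 463.2 -285.1   89.5] 4.3
lug+x-y [ 536.8 -300.6   52. ] 1.2
lug+x+y [ 537.5 -289.3   53.4] 3.2
top well [613.3 -45.2  40.2] 63 76
 comp [340 130  27  21 340] [352.7 140.2] [665.  -28.8 101. ] rel [51.7 16.4] 17.6
 comp [360 186  26  18 310] [371.6 195.4] [561.9 -58.9 101. ] rel [-51.4 -13.7] -165.1
scene well [615.4 -44.7  40.1] 63 68
 comp [285 205  17  18 150] [293.6 213. ] [565.1 -60.7 101. ] rel [-50.4 -15.9] -162.4
 comp [326 224  22  18 170] [338.  231.7] [667.2 -32.8 101. ] rel [51.8 11.9] 13.0
 comp [346 255  13   8  45] [351.2 259.1] [734.8 -66.  101. ] rel [119.4 -21.3] -10.1
 comp [327 264  35  18 170] [349.9 272. ] [754.7 -90.3 101. ] rel [139.2 -45.6] -18.1
```

The heights agree: fin top about 91, lugs about 53, and a well radius of 40 at z 75. Basket is at (486,-292), yaw -4.5. Trap is at (614.3,-45), yaw 16. Now I'll move above the basket.

Emit:
servo_tool(plan=[[[0, 0, 0], [-18, -54, 8], 50], [[0, 0, 0], [-18, -54, 8], 50], [[0, 0, 0], [-18, -54, 8], 50], [[0, 0, 0], [-18, -54, 8], 50], [[0, 0, 0], [-18, -54, 8], 50], [[0, 0, 0], [-18, -54, 8], 50], [[0, 0, 9.6], [0, 0, 0], 50], [[0, 0, 9.6], [0, 0, 0], 50], [[0, 0, 9.6], [0, 0, 0], 50], [[0, 0, 0], [0, 0, 0], 50]], squeeze=40)

```text
time_s: 1.35
ee_pos: [494.0, -283.8, 158.7]
ee_rot: [179.6, 0.2, -95.4]
force: [0.2, 0.5, -0.4]
gripper_width: 50.0
```

```bash
cat >> h.py <<'E'
def go(x,y,yaw,z):
    from workcell import env
    s=env.state();p=s['ee_pos'];R=Ro.from_euler('xyz',s['ee_rot'],degrees=True)
    Rt=Ro.from_euler('xyz',[180,0,yaw],degrees=True)
    print('t',s['time_s'],p.round(1),s['ee_rot'].round(2),'F',s['force'].round(1),'w',round(s['gripper_width'],1),'q',s['qpos'].round(0))
    print('turn',(R.inv()*Rt).as_rotvec(degrees=True).round(2),'shift(now)',R.inv().apply(np.array([x,y,z])-p).round(1),'shift(after turn)',Rt.inv().apply(np.array([x,y,z])-p).round(1))
E
python3 -c "
from h import *
go(486,-292.3,-94.5,110)"
```

```text
t 1.35 [ 494.  -283.8  158.7] [179.58   0.25 -95.37] F [ 0.2  0.5 -0.4] w 50.0 q [-31.  20.  95.   0.  65.  64.]
turn [ 0.41  0.25 -0.86] shift(now) [ 9.5  6.8 48.7] shift(after turn) [ 9.1  7.3 48.7]
```

Emit:
servo_tool(plan=[[[0.4, 0.2, -0.9], [9.3, 7, 10], 50], [[0, 0, 0], [0, 0, 10], 50], [[0, 0, 0], [0, 0, 10], 50], [[0, 0, 0], [0, 0, 10], 50], [[0, 0, 0], [0, 0, 8], 50], [[0, 0, 0], [0, 0, 0], 50], [[0, 0, 0], [0, 0, 0], 50], [[0, 0, 0], [0, 0, 0], 50], [[0, 0, 0], [0, 0, 0], 50], [[0, 0, 0], [0, 0, 0], 50]])

```text
time_s: 2.6
ee_pos: [487.0, -292.1, 108.3]
ee_rot: [-179.9, 0.1, -94.0]
force: [-0.4, 0.6, -0.2]
gripper_width: 50.1
```

```bash
python3 -c "
from h import *
from workcell import env
go(486,-292.3,-94.5,59)
o=[]
for n,cx,cy in(('top',497,236),('scene',185,265)):
    im=cv2.cvtColor(env.grab_frame(n)['pixels'],cv2.COLOR_RGB2BGR)
    o.append(cv2.convertScaleAbs(cv2.resize(im[cy-50:cy+50,cx-50:cx+50],None,fx=4,fy=4,interpolation=2),alpha=1.7))
cv2.imwrite('pics/a1.png',np.hstack(o))"
```

```text
t 2.6 [ 487.  -292.1  108.3] [-1.7995e+02  6.0000e-02 -9.4000e+01] F [-0.4  0.6 -0.2] w 50.1 q [-32.  23.  99.   0.  58.  62.]
turn [-0.05  0.06  0.5 ] shift(now) [ 0.3  1.1 49.3] shift(after turn) [ 0.3  1.  49.3]
```

View pics/a1.png

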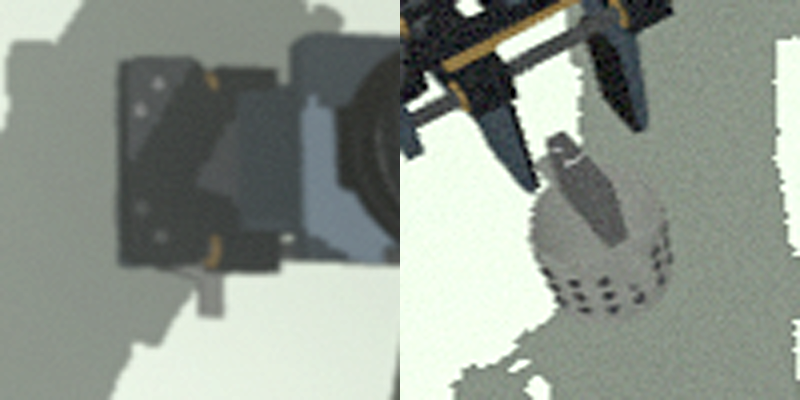

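In the scene crop the fingers (tips at zoom (535,190) and (640,130)) straddle the fin at (590,190), with the gap running across it. I'll descend and grip.

Emit:
servo_tool(plan=[[[0, 0, 0.5], [0.3, 1, 12], 50], [[0, 0, 0], [0, 0, 12], 50], [[0, 0, 0], [0, 0, 12], 50], [[0, 0, 0], [0, 0, 12], 50], [[0, 0, 0], [0, 0, 0], 50], [[0, 0, 0], [0, 0, 0], 0], [[0, 0, 0], [0, 0, 0], 0], [[0, 0, 0], [0, 0, 0], 0], [[0, 0, 0], [0, 0, 0], 0], [[0, 0, 0], [0, 0, 0], 0]], squeeze=40)

```text
time_s: 3.95
ee_pos: [485.9, -292.3, 56.7]
ee_rot: [-180.0, 0.1, -94.5]
force: [0.1, -0.7, -2.1]
gripper_width: 11.7
```

```bash
python3 -c "
from h import *
go(486,-292.3,-94.5,160)"
```

```text
t 3.95 [ 485.9 -292.3   56.7] [-1.7996e+02  7.0000e-02 -9.4540e+01] F [ 0.1 -0.7 -2.1] w 11.7 q [-32.  26. 103.   0.  51.  62.]
turn [-0.04  0.07 -0.04] shift(now) [-1.000e-01 -2.000e-01 -1.033e+02] shift(after turn) [ 0.000e+00 -1.000e-01 -1.033e+02]
```

Emit:
servo_tool(plan=[[[0, 0, 0], [0, 0, -10], 0], [[0, 0, 0], [0, 0, -20], 0], [[0, 0, 0], [0, 0, -25], 0], [[0, 0, 0], [0, 0, -25], 0], [[0, 0, 0], [0, 0, -25], 0], [[0, 0, 0], [0, 0, -20], 0], [[0, 0, 0], [0, 0, -8], 0], [[0, 0, 0], [0, 0, 0], 0], [[0, 0, 0], [0, 0, 0], 0], [[0, 0, 0], [0, 0, 0], 0]])

```text
time_s: 5.2
ee_pos: [482.7, -290.5, 192.5]
ee_rot: [179.6, 0.3, -94.5]
force: [-0.8, -0.8, -2.8]
gripper_width: 11.6
```

```bash
python3 -c "
from h import *
go(614.3,-45,-19,180)"
```

```text
t 5.2 [ 482.7 -290.5  192.5] [179.57   0.31 -94.54] F [-0.8 -0.8 -2.8] w 11.6 q [-32.  18.  93.   0.  69.  62.]
turn [  0.16   0.55 -75.54] shift(now) [-255.1 -111.8   13.1] shift(after turn) [  44.5 -275.    12.5]
```

Emit:
servo_tool(plan=[[[0.2, 0.2, -9], [0, 0, 0], 0], [[0, 0, -9], [0, 0, 0], 0], [[0, 0, -9], [0, 0, 0], 0], [[0, 0, -9], [0, 0, 0], 0], [[0, 0, -9], [0, 0, 0], 0], [[0, 0, -9], [0, 0, 0], 0], [[0, 0, -9], [0, 0, 0], 0], [[0, 0, -9], [0, 0, 0], 0], [[0, 0, -3.5], [0, 0, 0], 0], [[0, 0, 0], [0, 0, 0], 0]])

```text
time_s: 6.45
ee_pos: [479.7, -288.6, 184.6]
ee_rot: [-179.7, 1.1, -16.5]
force: [0.1, -0.1, -3.6]
gripper_width: 12.0
```

```bash
python3 -c "
from h import *
go(614.3,-45,-19,185)"
```

```text
t 6.45 [ 479.7 -288.6  184.6] [-179.68    1.09  -16.53] F [ 0.1 -0.1 -3.6] w 12.0 q [-32.  19.  93.   0.  69. -16.]
turn [-0.29  1.09  2.47] shift(now) [ 5.970e+01 -2.718e+02 -1.000e-01] shift(after turn) [  48.  -274.2   -0.4]
```

Emit:
servo_tool(plan=[[[-0.3, 1, 2.4], [0, 0, 0], 0], [[0, 0, 0], [6, -35, -1], 0], [[0, 0, 0], [7, -40, -1], 0], [[0, 0, 0], [7, -40, -1], 0], [[0, 0, 0], [7, -40, -1], 0], [[0, 0, 0], [7, -40, -1], 0], [[0, 0, 0], [7, -40, -1], 0], [[0, 0, 0], [5, -30, -1], 0], [[0, 0, 0], [0, 0, 0], 0], [[0, 0, 0], [0, 0, 0], 0]])

```text
time_s: 7.7
ee_pos: [613.5, -47.2, 186.7]
ee_rot: [179.9, 0.5, -19.8]
force: [0.5, -0.4, -1.8]
gripper_width: 11.8
```

```bash
python3 -c "
from h import *
go(614.3,-45,-19,175)"
```

```text
t 7.7 [613.5 -47.2 186.7] [179.89   0.46 -19.8 ] F [ 0.5 -0.4 -1.8] w 11.8 q [-5. 23. 86.  0. 71. 14.]
turn [ 0.1   0.46 -0.8 ] shift(now) [ 0.1 -2.4 11.7] shift(after turn) [ 0.1 -2.3 11.7]
```

Emit:
servo_tool(plan=[[[0.1, 0.5, -0.8], [0, -2.3, 4], 0], [[0, 0, 0], [0, 0, 0], 0], [[0, 0, 0], [0, 0, 0], 0], [[0, 0, 0], [0, 0, 0], 0], [[0, 0, 0], [0, 0, 0], 0], [[0, 0, 0], [0, 0, 0], 0], [[0, 0, 0], [0, 0, 0], 0], [[0, 0, 0], [0, 0, 0], 0], [[0, 0, 0], [0, 0, 0], 0], [[0, 0, 0], [0, 0, 0], 0]])

```text
time_s: 8.95
ee_pos: [613.0, -47.5, 182.5]
ee_rot: [180.0, -0.0, -19.2]
force: [-0.0, 0.4, -2.4]
gripper_width: 12.3
```

```bash
python3 -c "
from h import *
from workcell import env
go(614.3,-45,-19,105)
o=[]
for n,cx,cy in(('top',363,176),('scene',318,205)):
    im=cv2.cvtColor(env.grab_frame(n)['pixels'],cv2.COLOR_RGB2BGR)
    o.append(cv2.convertScaleAbs(cv2.resize(im[cy-70:cy+70,cx-70:cx+70],(400,400),interpolation=2),alpha=1.7))
cv2.imwrite('pics/a2.png',np.hstack(o))"
```

```text
t 8.95 [613.  -47.5 182.5] [ 1.7996e+02 -4.0000e-02 -1.9190e+01] F [-0.   0.4 -2.4] w 12.3 q [-5. 23. 87. -0. 70. 14.]
turn [ 0.04 -0.04 -0.19] shift(now) [ 0.3 -2.9 77.5] shift(after turn) [ 0.4 -2.8 77.5]
```

View pics/a2.png

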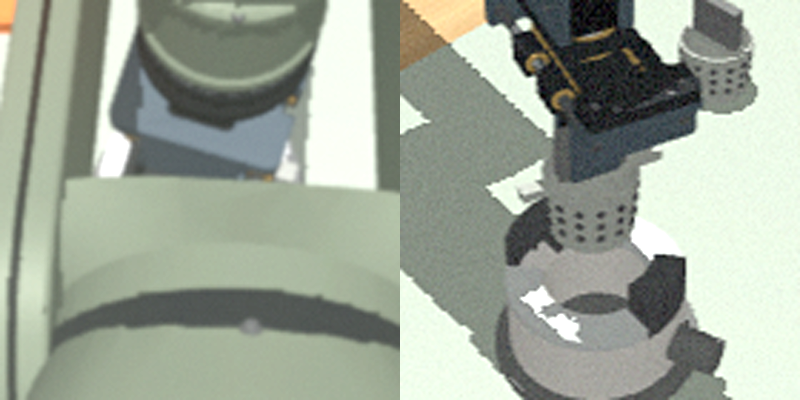

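The scene view shows the basket hanging upright over the well. Its lugs, at zoom (530,190) and (655,155), sit clear of the hooks at (525,235) and (665,285). Now I'll lower it.

Emit:
servo_tool(plan=[[[0, 0, -0.2], [0.3, -2.8, 5], 0], [[0, 0, 0], [0, 0, 10], 0], [[0, 0, 0], [0, -0.2, 10], 0], [[0, 0, 0], [0, -0.2, 10], 0], [[0, 0, 0], [0, -0.2, 10], 0], [[0, 0, 0], [0, -0.2, 10], 0], [[0, 0, 0], [0, -0.2, 8], 0], [[0, 0, 0], [0, -0.2, 7], 0], [[0, 0, 0], [0, 0, 0], 0], [[0, 0, 0], [0, 0, 0], 0]])

```text
time_s: 10.3
ee_pos: [614.3, -43.6, 106.5]
ee_rot: [179.9, 0.1, -19.0]
force: [-0.2, -0.1, -2.4]
gripper_width: 11.7
```

```bash
python3 -c "
from h import *
go(614.3,-45,-19,92.5)"
```

```text
t 10.3 [614.3 -43.6 106.5] [ 1.7993e+02  6.0000e-02 -1.8970e+01] F [-0.2 -0.1 -2.4] w 11.7 q [-5. 27. 93. -0. 61. 14.]
turn [0.07 0.06 0.03] shift(now) [ 0.4  1.3 14. ] shift(after turn) [ 0.4  1.3 14. ]
```

Emit:
servo_tool(plan=[[[0, 0, 0], [0.4, 1.2, 5], 0], [[0, 0, 0], [0, 0, 5], 0], [[0, 0, 0], [0, 0, 2.5], 0], [[0, 0, 0], [0, 0, 0], 0], [[0, 0, 5], [0, 0, 0], 0], [[0, 0, 5], [0, 0, 0], 0], [[0, 0, 5], [0, 0, 0], 0], [[0, 0, 5], [0, 0, 0], 0], [[0, 0, 0], [0, 0, 0], 0], [[0, 0, 0], [0, 0, 0], 0]])

```text
time_s: 11.55
ee_pos: [615.2, -45.0, 94.3]
ee_rot: [180.0, -0.1, -39.5]
force: [-0.6, -0.5, -3.0]
gripper_width: 12.1
```

```bash
python3 -c "
from h import *
go(614.3,-45,-74,92.5)"
```

```text
t 11.55 [615.2 -45.   94.3] [ 1.800e+02 -9.000e-02 -3.949e+01] F [-0.6 -0.5 -3. ] w 12.1 q [-5. 27. 94. -0. 59. 34.]
turn [-3.000e-02 -8.000e-02  3.451e+01] shift(now) [-0.7  0.5  1.8] shift(after turn) [-0.3  0.8  1.8]
```

Emit:
servo_tool(plan=[[[0, 0, 0], [-0.7, 0.5, 1.2], 0], [[0, 0, 5], [0, 0, 0], 0], [[0, 0, 5], [0, 0, 0], 0], [[0, 0, 5], [0, 0, 0], 0], [[0, 0, 5], [0, 0, 0], 0], [[0, 0, 5], [0, 0, 0], 0], [[0, 0, 5], [0, 0, 0], 0], [[0, 0, 4], [0, 0, 0], 0], [[0, 0, 0], [0, 0, 0], 0], [[0, 0, 0], [0, 0, 0], 0]])

```text
time_s: 12.8
ee_pos: [613.3, -44.8, 92.3]
ee_rot: [180.0, -0.0, -74.2]
force: [0.6, -0.4, -3.6]
gripper_width: 12.2
```

```bash
python3 -c "
from h import *
from workcell import env
go(614.3,-45,-74,76.7)
print(env.state()['torque'])
o=[]
for n,cx,cy in(('top',363,176),('scene',318,225)):
    im=cv2.cvtColor(env.grab_frame(n)['pixels'],cv2.COLOR_RGB2BGR)
    o.append(cv2.convertScaleAbs(cv2.resize(im[cy-50:cy+50,cx-50:cx+50],(400,400),interpolation=2),alpha=1.7))
cv2.imwrite('pics/a3.png',np.hstack(o))"
```

```text
t 12.8 [613.3 -44.8  92.3] [ 1.7996e+02 -4.0000e-02 -7.4190e+01] F [ 0.6 -0.4 -3.6] w 12.2 q [-5. 27. 94. -0. 59. 69.]
turn [ 0.04 -0.04 -0.19] shift(now) [ 0.5 -1.  15.6] shift(after turn) [ 0.5 -0.9 15.6]
[ 0.03129746 -0.02043156 -0.02876109]
```

View pics/a3.png

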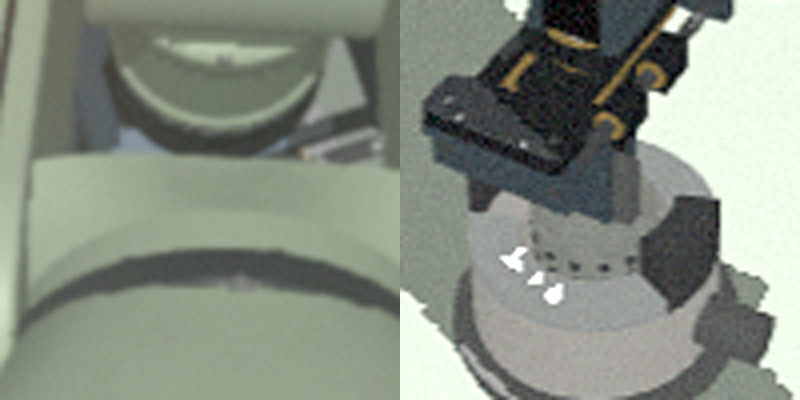

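The lug is hidden behind the near hook at (680,255), so it is under it, and there is no contact force. I'll lower into the notches.

Emit:
servo_tool(plan=[[[0, 0, 0], [0.5, -0.9, 3], 0], [[0, 0, 0], [0, 0, 3], 0], [[0, 0, 0], [0, 0, 3], 0], [[0, 0, 0], [0, 0, 3], 0], [[0, 0, 0], [0, 0, 2], 0], [[0, 0, 0], [0, 0, 0], 0], [[0, 0, 0], [0, 0, 0], 0], [[0, 0, 0], [0, 0, 0], 0], [[0, 0, 0], [0, 0, 0], 0], [[0, 0, 0], [0, 0, 0], 0]])

```text
time_s: 14.15
ee_pos: [614.4, -45.1, 77.2]
ee_rot: [180.0, -0.0, -74.2]
force: [0.1, 0.3, -3.2]
gripper_width: 11.7
```

```bash
python3 -c "
from h import *
go(614.3,-45,-74,76.7)"
```

```text
t 14.15 [614.4 -45.1  77.2] [ 1.7997e+02 -4.0000e-02 -7.4160e+01] F [ 0.1  0.3 -3.2] w 11.7 q [-5. 28. 95. -0. 57. 69.]
turn [ 0.03 -0.04 -0.16] shift(now) [-0.1  0.1  0.5] shift(after turn) [-0.1  0.1  0.5]
```

The lugs are 9.5 mm below the ledge without resistance, so they are in the notches. Now to release and rise.

Emit:
servo_tool(plan=[[[0, 0, 0], [0, 0, 0.5], 0], [[0, 0, 0], [0, 0, 0], 34], [[0, 0, 0], [0, 0, 0], 34], [[0, 0, 0], [0, 0, 0], 34], [[0, 0, 0], [0, 0, -4], 34], [[0, 0, 0], [0, 0, -10], 34], [[0, 0, 0], [0, 0, -15], 34], [[0, 0, 0], [0, 0, -25], 34], [[0, 0, 0], [0, 0, -35], 34], [[0, 0, 0], [0, 0, -45], 34]])

```text
time_s: 15.4
ee_pos: [613.9, -44.9, 217.0]
ee_rot: [179.9, -0.0, -74.2]
force: [1.3, 0.6, 0.0]
gripper_width: 34.1
```

```bash
python3 -c "
from h import *
go(400,-300,-74,260)"
```

```text
t 15.4 [613.9 -44.9 217. ] [ 1.7993e+02 -2.0000e-02 -7.4160e+01] F [1.3 0.6 0. ] w 34.1 q [-5. 22. 84. -0. 74. 69.]
turn [ 0.07 -0.02 -0.16] shift(now) [187.  275.4 -42.6] shift(after turn) [186.2 275.9 -43. ]
```

Next I'll move aside for a clear view.

Emit:
servo_tool(plan=[[[0, 0, 0], [12, 18, -10], 34], [[0, 0, 0], [25, 37, -10], 34], [[0, 0, 0], [25, 37, -5], 34], [[0, 0, 0], [25, 37, -5], 34], [[0, 0, 0], [25, 37, -5], 34], [[0, 0, 0], [25, 37, -5], 34], [[0, 0, 0], [20, 35, -5], 34], [[0, 0, 0], [15, 20, 0], 34], [[0, 0, 0], [0, 0, 0], 34], [[0, 0, 0], [0, 0, 0], 34]])

```text
time_s: 16.65
ee_pos: [398.5, -289.2, 266.2]
ee_rot: [-180.0, -0.1, -74.3]
force: [0.3, 0.6, -0.4]
gripper_width: 33.8
```

```bash
python3 -c "
from h import *
from workcell import env
go(400,-300,-74,260)
o=[]
for n,cx,cy in(('top',363,176),('scene',318,235)):
    im=cv2.cvtColor(env.grab_frame(n)['pixels'],cv2.COLOR_RGB2BGR)
    cv2.imwrite(f'pics/end_{n}.png',im)
    o.append(cv2.convertScaleAbs(cv2.resize(im[cy-50:cy+50,cx-50:cx+50],(400,400),interpolation=2),alpha=1.7))
cv2.imwrite('pics/a4.png',np.hstack(o))"
```

```text
t 16.65 [ 398.5 -289.2  266.2] [-1.7998e+02 -1.0000e-01 -7.4300e+01] F [ 0.3  0.6 -0.4] w 33.8 q [-37.   9.  95.  -0.  76.  37.]
turn [-0.02 -0.1  -0.3 ] shift(now) [10.8  1.5  6.3] shift(after turn) [10.8  1.5  6.2]
```

View pics/a4.png

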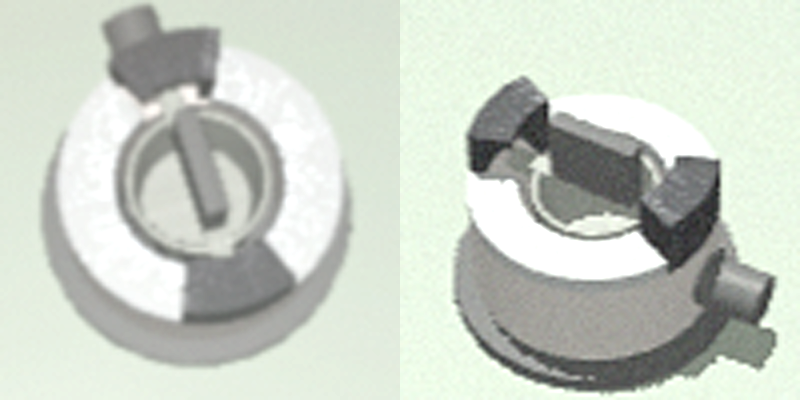

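View pics/end_top.png

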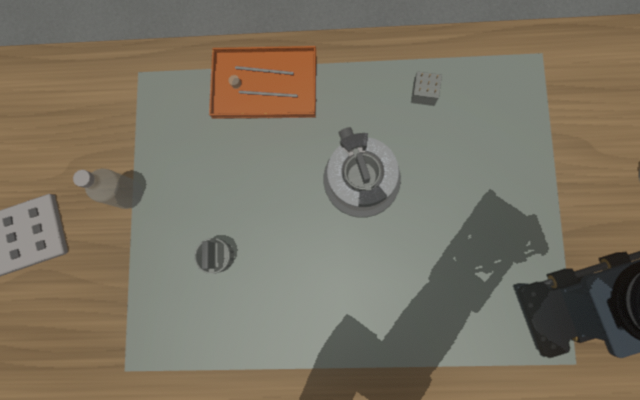

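Top shows the fin from zoom (188,118) to (213,215), pointing at both hooks, with the bar going under them. The spare is unmoved at (213,255). I'll check the fin height.

```bash
python3 -c "
from h import *
Z=lambda x,y,ox,oy:np.array([ox+(x+.5)/4-.5,oy+(y+.5)/4-.5])
T=lambda x,y:Z(x,y,313,126); S=lambda x,y:Z(x-400,y,268,185)
a=plane('top',[T(188,116),T(214,212)],113);print(a,a.mean(0),np.degrees(np.arctan2(*(a[0]-a[1])[:2][::-1])))
print(tri(T(188,116),S(641,150)),tri(T(214,212),S(553,115)))
m=[]
for n in('top0','end_top'):
    g=cv2.imread(f'pics/{n}.png')[230:280,190:240].astype(int);m.append(g)
print('spare diff',abs(m[0]-m[1]).max())
"
```

```text
[[634.2138503  -40.0106957  113.        ]
 [590.19154251 -49.81249746 113.        ]] [612.2026964  -44.91159658 113.        ] 12.552453371826356
(array([637.64454937, -37.21265897, 108.92831235]), np.float64(7.418156771101197)) (array([590.87096905, -49.71854012, 110.52901962]), np.float64(0.5185775848307647))
spare diff 7
```

```bash
python3 -c "
from workcell import env
print(env.job_done())"
```

```text
the job is handed in; nothing more can be done
None
```

The lugged basket is in the trap with both lugs under the hooks and seated in the notches. I handed the job in at about 17 s, with the gripper open and clear of everything. `job_done` reports no verdict.

I gripped the fin at basket pose (486, -292), yaw -4.5°. I lowered the basket into the trap at (614, -45), with its lugs 55° anticlockwise of the trap's x. I then twisted it 55° clockwise with the basket about 36 mm up, lowered it and let go.

**Seating:** Before release the basket's origin was 20.5 mm above the trap's, against 20 expected. No resistance showed: the force stayed at the basket's own weight. The end pictures show the bar running under both hooks.

**Fin height:** From two views the fin top came out at about 110 mm, where a seated basket gives 113. The same method read about 2.4 mm low at the start, so this fits a basket in the notches and not one on the ledge, which would read 123. One of the two fin-end readings was poor, with its rays missing each other by 7 mm.

**Fin direction:** It read 12.6–15° in the pictures, against the measured trap yaw of about 16°. That is well inside the ±20° notch.

**Spare:** The spare basket has not moved. Its part of the top picture is the same as at the start, apart from image noise.

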